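Dock the vial shuttle and lock it with its pin

ROBOT

A 6-joint arm with a two-finger parallel gripper is mounted at the origin on a cart in front of the work surface, level with it; the furniture and walls round the work are solid. World frame = base frame: x ahead of the robot, y to its left, z up, the work surface at z = 0. Lengths are in m, angles in rad, forces in N, time in s.
With the tool pointing down it reaches from about 0.425 to 1.125 m from the base axis. Payload 14.9 kg.
Tool frame: the origin (TCP) lies on the front face of the gripper's body, between the roots of the fingers; the fingertips stand 78 mm ahead of it and the grasp point (between the pads) lies 60 mm ahead of it; x points along the fingers, z is the direction in which the jaws open and shut, and the axes are right-handed (so a half turn about x gives the same grasp; the last joint's range is limited). The gripper opens to 91 mm and grips with 3 to 60 N. Pads are 32 mm wide; open, the fingers measure 118 mm over their backs; the gripper's body (76 mm by 178 mm) begins 60 mm behind the grasp point.
Start: joints at [-1.323, 0.379, 1.734, -0, 1.028, -0.033], TCP at [0.194, -0.673, 0.292] pointing down, gripper open.
Joint ranges: [-2.77, 2.77], [-0.74, 2.19], [0, 2.66], [-1.06, 4.2], [0.31, 2.87], [-3.08, 3.08]. Speed limits (rad/s): [1.89, 1.89, 2.39, 3.14, 3.14, 3.14].

INTERFACE

Orientations are given as [roll, pitch, yaw] about the fixed x, y, z axes, in that order (R = Rz(yaw) Ry(pitch) Rx(roll)).
In Python, from workcell import r, read_camera, camera_params, workorder gives the robot as it stands.
- The arm moves only by the tool move_arm, never from a script. Its argument "targets" is a list of rows, each a list of 6 numbers: the shift along the world's x, y, z in units of 50 mm (1.0 is 50 mm), then the turn, a rotation vector about the world's x, y, z in units of 5 degrees (1.0 is 5 degrees). In form: [[dx, dy, dz, rx, ry, rz], ...]. A call has exactly 10 rows; each row shifts and turns the commanded pose from where the row before left it; what a row does not reach is not made up. A row lasts 1/10 s, in which the tool goes at most 50 mm and 8.59 degrees, less where a joint would pass 70% of its speed; a pose out of reach is approached as far as the arm can. A call is refused whole if a number of a shift passes 1 or a number of a turn 1, either way. A call with a gripper value outside its range is refused whole. "jaw" is the opening, from 0 (shut) to 1 (fully open), set as the call begins (left out, the last holds). The fingers move at their own pace and stop on an object; "newtons" is the grip in N (left out, the last holds). Time passes only in rows, so rows that do not move let the fingers close, or fill a call up. It gives the time, the measured TCP pose, the force and the opening at its end, in the units of the state.
- r.get_state(): the state, without advancing time (a new reading comes with each control period).
- read_camera(name): name is "scene" or "top" or "wrist"; returns (picture, depth): 400x640x3 uint8, blue, green, red; 400x640 float32, m along the optical axis (not along the pixel's ray), 0 where there is no reading.
- camera_params(name): a dict with "fx", "fy", "cx", "cy" (pixels), "R" (3x3) and "t" (3): a world point X has camera coordinates R X + t. Camera axes: x right, y down, z forward; pixel columns grow to the right and rows downward; lengths in m; the calibration is good to about 2 mm. A picture is of the moment at which its call begins: read the wrist's pose just before it. camera_params takes no time and is no camera call; for the wrist camera it gives the pose at the moment of the call.
- workorder.job_done(): hands the job in, once; it reports no verdict.
The state is a dict: "clock": time; "joints": joint angles; "joint_velocities": joint speeds; "joint_efforts": joint torques, N m; "position": TCP position; "tcp_rot": TCP orientation; "contact_force": force on the tool from outside, world axes, zero at the start; "torque": the same for the moment, N m; "finger_gap": finger opening in m.
Only numpy, scipy, OpenCV 4.12 (cv2) and the standard library are available. Lean on these libraries where they do the work, as an engineer would, in place of code of your own. Each camera call takes 0.05 s, during which the arm holds its last target. There are 200 camera calls.

TASK

Dock the vial shuttle on its loading bed: push it along its track until the eye in its tongue lines up with the holes in the clevis, then push the locking pin through both lugs and the tongue until its head rests fully home against the near lug. Keep the vials standing in the shuttle and leave the beaker, dish and flask where they are.

Things in the scene. Friction and masses are not known exactly. Their poses are not given: they have to be found in the camera images.
- clevis (a point): Clevis of the fixed dark grey steel bed: two upright steel lugs, 10 mm thick, 34 mm wide, tops 53 mm above the worktop, 18 mm gap between them, a 12 mm round hole through each at 36 mm height. Point: on the hole axis, mid-gap. x = hole axis (pin goes in along +x; lugs' outer faces at x = -19 and +19 mm), y = shuttle travel (into the clevis along +y), z up. Bed, shuttle and pin share these axes.
- track (a point): Middle of the shuttle's track on the bed (bed 84 x 262 mm, fixed to the worktop), on its floor, 10 mm above the worktop. The track runs along y, straight behind (-y of) the clevis, 118 mm from it, between two side rails 64 mm apart inside, tops 24 mm above the worktop. A low stop bar closes its rear end.
- pin_shelf (a point): Middle of the narrow shelf on the bed that carries the pin's head, on the -x side of the clevis; its floor is 25 mm above the worktop, 62 mm long (x), with small edges 4 mm higher at both sides.
- eye (a point): Centre of the 14 mm round hole (eye) in the shuttle's tongue, hole along x, 36 mm above the worktop. The tongue is a steel bar on edge, 12 mm thick, 28 mm high; it ends 14 mm past the eye. The eye starts 25 to 70 mm short of the clevis in y. The shuttle (loose, about 0.5 kg) slides on its track with 2 mm side play, stays where left, and can be pushed 23 mm too far: no stop marks the right place.
- push_plate (a point): Centre of the upright aluminium push plate at the rear (-y) end of the shuttle, 135 mm behind the eye, 44 mm above the worktop. 44 mm wide (x), 10 mm thick (y), from 18 to 71 mm above the worktop. Push it from behind along +y, or back from its front side (45 mm clear to the vial block). The shuttle ends 3 mm behind it.
- vial_block (a point): Middle of the white block on the shuttle that holds three vials in a row across it, 58 (x) x 24 (y) x 24 mm, 73 mm behind the eye; its top is 42 mm above the worktop. Its pockets are 13.5 mm wide and 16 mm deep.
- pin_head (a point): Centre of the outer face of the locking pin's head (22 mm across, 10 mm thick). The pin is loose, steel, 80 g, lying level along x, axis 36 mm above the worktop, head on the shelf and tip just inside the near (-x) lug. It slides along +x with little force. Fully home the head's inner face meets the near lug, and this point is 29 mm on the -x side of the clevis point.
- pin_tip (a point): Tip of the locking pin, 60 mm from pin_head. The shaft is 10 mm across and 50 mm long under the head; its last 9 mm taper to 5 mm.
- rack_vial_0_mid (a point): Middle of a glass vial with a crimped cap, 12 mm across and 34 mm high, standing upright and loose in a 16 mm deep pocket of the white block on the shuttle (-x side); its top is 60 mm above the worktop.
- rack_vial_1_mid (a point): Middle of a glass vial with a crimped cap, 12 mm across and 34 mm high, standing upright and loose in a 16 mm deep pocket of the white block on the shuttle (centre); its top is 60 mm above the worktop.
- rack_vial_2_mid (a point): Middle of a glass vial with a crimped cap, 12 mm across and 34 mm high, standing upright and loose in a 16 mm deep pocket of the white block on the shuttle (+x side); its top is 60 mm above the worktop.
- beaker_150_mid (a point): Middle of a loose glass beaker, 68 mm across, 82 mm high, to be left alone.
- petri_dish_mid (a point): Middle of a loose shallow dish, 64 mm across, 13 mm high, to be left alone.
- flask_100_mid (a point): Middle of a loose conical flask, 64 mm across, 105 mm high, to be left alone.

How it is judged:
At the end, for the whole second after the job is handed in: The shuttle's eye is lined up with the clevis holes (within 4 mm along the track), the pin runs through both lugs and the tongue with its head within about 4 mm of the near lug, and the three vials still stand upright in their pockets (y of eye in the frame of clevis between -0.004 and 0.004 m and distance between eye and clevis below 0.006 m and distance between pin_head and clevis below 0.033 m and x of pin_tip in the frame of clevis above 0.027 m and angle between the x axis of pin_head and the x axis of clevis, either way round below 0.12 rad and distance between each of rack_vial_0_mid, rack_vial_1_mid, rack_vial_2_mid and eye below 0.085 m and angle between each of rack_vial_0_mid, rack_vial_1_mid, rack_vial_2_mid's own z axis and vertical below 0.3 rad); the robot touches nothing.
It fails at once if a vial in the shuttle is tipped over or thrown out (angle between any of rack_vial_0_mid, rack_vial_1_mid, rack_vial_2_mid's own z axis and vertical above 0.6 rad).
It fails at once if the beaker, dish or flask is shifted by more than 30 mm (distance of any of beaker_150_mid, petri_dish_mid, flask_100_mid from where it was at the start of the episode above 0.03 m).
It also fails if it takes over 51 s, if anything falls off the work surface, if the arm or the gripper's body presses on something with over 40 N, if the wrist force passes 120 N, or if a joint passes its speed limit or range.

## Working session

There is one attempt and no reset: what is moved stays moved. The work goes in short steps, Python scripts to look and compute and a tool call to move; the robot and the scene stay as the last step left them, time stands still between calls to the robot, and variables do not carry over. Pictures are saved under pics/ and viewed, about 8 in all and at most 12, crops included, and the job is handed in when it is done.

Besides the shell and the picture viewer there is one more tool, called after "Request:" as name(argument=value, ...), one argument or row to a line, values as JSON. move_arm: Moves the arm, as the interface text tells. Its arguments: {"type":"object","properties":{"targets":{"type":"array"},"jaw":{"type":"number"},"newtons":{"type":"number"}},"required":["targets"]}

```bash
mkdir -p pics; ls; cat > h.py <<'E'
import numpy as np, cv2
from workcell import r, read_camera, camera_params, workorder
def pts(name,d):
    p=camera_params(name);R=np.array(p['R']);t=np.array(p['t'])
    v,u=np.indices(d.shape);c=np.stack([(u-p['cx'])/p['fx']*d,(v-p['cy'])/p['fy']*d,d],-1)
    return (c-t)@R
def proj(name,X):
    p=camera_params(name);c=np.array(p['R'])@np.array(X)+np.array(p['t'])
    return p['fx']*c[0]/c[2]+p['cx'],p['fy']*c[1]/c[2]+p['cy']
E
python3 - <<'E'
from h import *
for n in ['top','scene']:
    im,d=read_camera(n);cv2.imwrite(f'pics/{n}0.png',im);np.save(f'{n}0.npy',d)
    p=camera_params(n);print(n,p['fx'],-np.array(p['R']).T@p['t'],np.array(p['R'])[2])
print(r.get_state())
E
```

```text
pics
top 460.89688693944504 [ 0.35137369 -0.05877956  1.65278624] [ 0.09546113  0.00906124 -0.99539192]
scene 393.9925959461571 [0.12270792 0.60282532 0.97244788] [ 0.35192688 -0.56270234 -0.74800638]
{'clock': 0.1, 'joints': array([-1.32330820e+00,  3.79393864e-01,  1.73473993e+00, -8.40975080e-06,
        1.02848117e+00, -3.32991846e-02]), 'joint_velocities': array([-0.00242284, -0.00079412, -0.00133701,  0.00028108,  0.00050754,
       -0.0002107 ]), 'joint_efforts': array([ 1.16895189e-03, -7.65029883e+01, -4.35294163e+01,  6.52614562e-02,
        3.98182659e-02, -1.81012189e-05]), 'position': array([ 0.19390214, -0.67231039,  0.29161872]), 'tcp_rot': array([3.11533491, 1.56977399, 1.82533024]), 'contact_force': array([ 0.68040442,  0.76191438, -0.83173437]), 'torque': array([-0.00596997,  0.03507428,  0.02468018]), 'finger_gap': 0.09107769820735438}
```

View pics/top0.png

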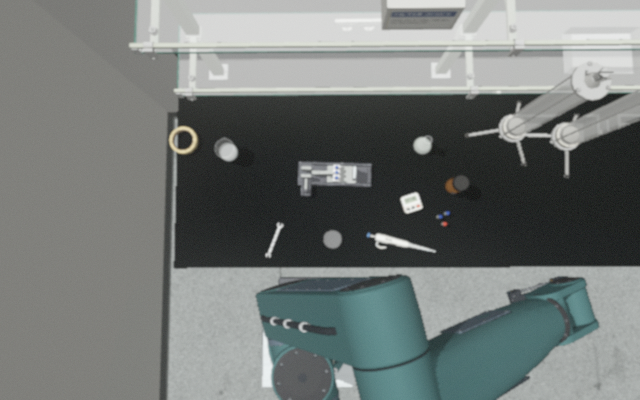

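View pics/scene0.png

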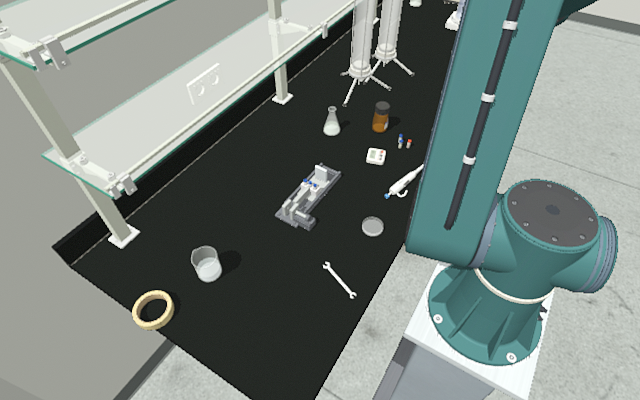

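The scene and top views show the bed at top px (298–371, 160–197). The clevis and pin shelf are at the left end, with the pin on the robot side, so bed axes are roughly world axes.

```bash
python3 - <<'E'
from h import *
d=np.load('top0.npy');P=pts('top',d)
for n,(u,v) in dict(bedL=(300,165),bedR=(370,180),shelf=(306,190),plate=(350,173),dish=(333,239),flask=(423,145),beaker=(227,150),bottle=(457,185),shelfglass=(400,92),shelfglass2=(400,45)).items(): print(n,P[v,u].round(3))
m=(P[...,2]>.006)&(P[...,2]<.09);m[:155]=0;m[205:]=0;m[:,:290]=0;m[:,380:]=0
q=P[m];print(cv2.minAreaRect(q[:,:2].astype(np.float32)), len(q))
E
```

```text
bedL [0.625 0.026 0.019]
bedR [ 0.573 -0.226 -0.002]
shelf [0.532 0.004 0.042]
plate [ 0.595 -0.152  0.022]
dish [ 0.36  -0.091  0.002]
flask [ 0.687 -0.406  0.063]
beaker [0.679 0.288 0.026]
bottle [ 0.539 -0.505  0.115]
shelfglass [ 0.785 -0.282  0.343]
shelfglass2 [ 0.784 -0.228  0.669]
((0.5729536414146423, -0.09778550267219543), (0.1755603402853012, 0.32097136974334717), 0.6752509474754333) 1808
```

```bash
python3 - <<'E'
from h import *
from scipy.spatial.transform import Rotation as Ro
s=r.get_state();R=Ro.from_euler('xyz',s['tcp_rot']).as_matrix();print(R.round(3))
p=camera_params('wrist');c=-np.array(p['R']).T@p['t'];print(p['fx'],c,R.T@(c-s['position']),R.T@np.array(p['R'])[2],np.array(p['R']).round(2))
E
```

```text
[[-0.     0.961  0.277]
 [ 0.001  0.277 -0.961]
 [-1.     0.    -0.001]]
310.62946664660933 [ 0.26247413 -0.65332255  0.38428607] [-0.09266617  0.07115079  0.00066351] [ 9.67754120e-01 -2.51896701e-01  1.24193157e-04] [[ 0.28 -0.96 -0.  ]
 [-0.93 -0.27  0.25]
 [-0.24 -0.07 -0.97]]
```

Request:
move_arm(
  targets=[
    [0.376,0.58,0,0,0,-0.16],
    [0.376,0.58,0,0,0,-0.16],
    [0.376,0.58,0,0,0,-0.16],
    [0.376,0.58,0,0,0,-0.16],
    [0.376,0.58,0,0,0,-0.16],
    [0.376,0.58,0,0,0,-0.16],
    [0.376,0.58,0,0,0,-0.16],
    [0.376,0.58,0,0,0,-0.16],
    [0.376,0.58,0,0,0,-0.16],
    [0.376,0.58,0,0,0,-0.16],
  ],
)

```text
clock: 1.1
position: [0.3824, -0.3813, 0.2921]
tcp_rot: [-2.569, 1.571, 2.284]
contact_force: [0.3, -0.0, -0.1]
finger_gap: 0.0914
```

Request:
move_arm(
  targets=[
    [0.376,0.58,-0.05,0,0,-0.16],
    [0.376,0.58,-0.05,0,0,-0.16],
    [0.376,0.58,-0.05,0,0,-0.16],
    [0.376,0.58,-0.05,0,0,-0.16],
    [0.376,0.58,-0.05,0,0,-0.16],
    [0.376,0.58,-0.05,0,0,-0.16],
    [0.376,0.58,-0.05,0,0,-0.16],
    [0.376,0.58,-0.05,0,0,-0.16],
    [0.376,0.58,-0.05,0,0,-0.16],
    [0,0,0,0,0,0],
  ],
)

```text
clock: 2.1
position: [0.5525, -0.119, 0.2693]
tcp_rot: [-2.69, 1.57, 2.04]
contact_force: [-0.7, -1.6, -0.6]
finger_gap: 0.091
```

```bash
python3 - <<'E'
from h import *
im,d=read_camera('wrist');cv2.imwrite('pics/w0.png',im)
P=pts('wrist',d);np.save('w0P.npy',P)
s=r.get_state();print(s['clock'],s['position'],s['contact_force'])
E
```

```text
2.15 [ 0.55162937 -0.12024398  0.26932352] [-0.72812393 -0.54558552  0.40426205]
```

View pics/w0.png

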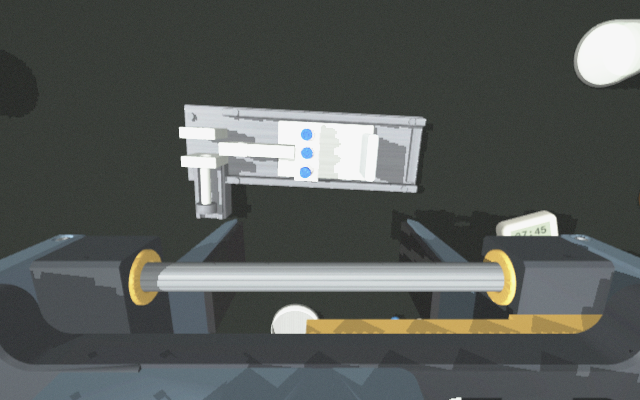

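The wrist view shows the clevis lugs at (203,132) and (203,161), the pin at (206,190), vials at (306,134/153/173) and the push plate at (370,155). The bed is slightly yawed.

```bash
python3 - <<'E'
from h import *
P=np.load('w0P.npy');z=P[...,2]
def reg(u0,u1,v0,v1,a,b,name):
    m=np.zeros(z.shape,bool);m[v0:v1,u0:u1]=1;m&=(z>a)&(z<b)
    q=P[m];
    if len(q)<5: print(name,len(q));return
    rc=cv2.minAreaRect(q[:,:2].astype(np.float32))
    print(name,len(q),'med z',np.median(q[:,2]).round(4),'min',q.min(0).round(4),'max',q.max(0).round(4),'rect',np.round(rc[0],4),np.round(rc[1],4),round(rc[2],2))
reg(170,235,120,143,.047,.058,'farlug')
reg(170,235,147,172,.047,.058,'nearlug')
reg(345,385,125,185,.064,.078,'plate')
reg(277,322,118,183,.055,.065,'vials')
reg(277,322,118,183,.038,.046,'block')
reg(215,296,140,165,.045,.055,'tongue')
reg(195,215,195,220,.04,.052,'pinhead')
reg(195,215,165,205,.037,.044,'shaft')
reg(170,440,90,205,.018,.03,'bed/rails')
reg(170,440,90,205,.006,.03,'bed')
m=np.zeros(z.shape,bool)
print((P[200:216:2,206]*1000).round(1).tolist());print((P[165:200:5,206]*1000).round(1).tolist())
E
python3 - <<'E'
import cv2
im=cv2.imread('pics/w0.png')[95:225,165:435];cv2.imwrite('pics/w0c.png',cv2.resize(im,None,fx=2.95,fy=2.95,interpolation=cv2.INTER_CUBIC))
E
```

```text
farlug 402 med z 0.0531 min [ 0.6058 -0.0157  0.0471] max [0.6161 0.0198 0.0553] rect [0.611  0.0021] [0.0352 0.01  ] 88.36
nearlug 528 med z 0.0527 min [ 0.5775 -0.0332  0.047 ] max [0.5985 0.0198 0.0553] rect [ 0.5857 -0.0074] [0.0188 0.0562] 14.29
plate 519 med z 0.0707 min [ 0.5701 -0.1718  0.0642] max [ 0.6132 -0.1607  0.0728] rect [ 0.5917 -0.1662] [0.0102 0.0432] 88.17
vials 340 med z 0.0596 min [ 0.5701 -0.1096  0.0551] max [ 0.6172 -0.098   0.062 ] rect [ 0.5937 -0.104 ] [0.0113 0.0472] 88.61
block 938 med z 0.0422 min [ 0.5645 -0.1169  0.038 ] max [ 0.6227 -0.0744  0.0459] rect [ 0.5939 -0.0953] [0.0421 0.0579] 88.2
tongue 967 med z 0.0502 min [ 0.5808 -0.0924  0.0451] max [ 0.6022 -0.0136  0.0535] rect [ 0.5951 -0.0525] [0.0207 0.0801] 5.8
pinhead 232 med z 0.0447 min [ 0.527  -0.0059  0.04  ] max [0.5467 0.0133 0.0483] rect [0.537  0.0035] [0.0192 0.0196] 87.66
shaft 341 med z 0.0398 min [ 0.5362 -0.0048  0.037 ] max [0.5755 0.0144 0.0429] rect [0.556  0.0042] [0.0193 0.0391] 88.13
bed/rails 6358 med z 0.0235 min [ 0.532  -0.2289  0.018 ] max [0.6363 0.0209 0.03  ] rect [ 0.5826 -0.1039] [0.2485 0.1044] 89.0
bed 14212 med z 0.0175 min [ 0.5291 -0.2302  0.0065] max [0.6394 0.0329 0.03  ] rect [ 0.5811 -0.0982] [0.2622 0.1093] 88.18
[[541.4, 2.3, 40.7], [539.5, 2.1, 41.7], [537.1, 2.5, 41.2], [536.2, 0.9, 45.8], [534.1, 0.9, 46.2], [532.0, 1.0, 46.4], [530.0, 0.9, 47.1], [527.7, 1.2, 46.8]]
[[580.3, -4.7, 52.1], [573.3, 0.6, 38.9], [568.0, 1.0, 38.9], [563.1, 0.5, 41.2], [557.4, 1.5, 39.6], [552.2, 1.7, 40.2], [546.7, 2.1, 40.2]]
```

View pics/w0c.png

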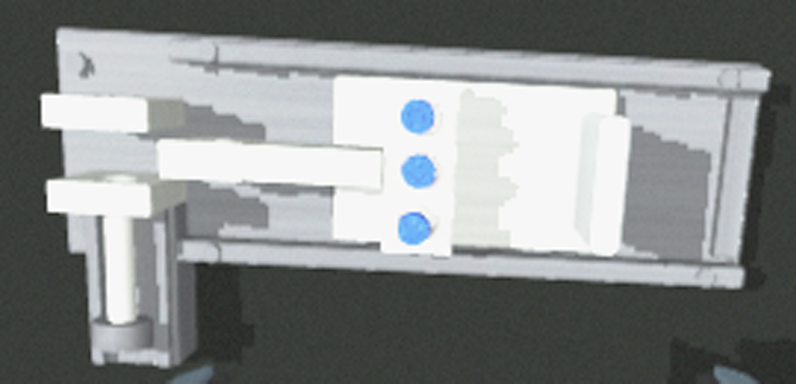

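Request:
move_arm(
  targets=[
    [0.1,-0.115,-0.1,0,0,-0.07],
    [0.1,-0.115,-0.1,0,0,-0.07],
    [0.1,-0.115,-0.1,0,0,-0.07],
    [0.1,-0.115,-0.1,0,0,-0.07],
    [0.1,-0.115,-0.1,0,0,-0.07],
    [0.1,-0.115,-0.1,0,0,-0.07],
    [0.1,-0.115,-0.1,0,0,-0.06],
    [0.1,-0.115,-0.1,0,0,-0.06],
    [0,0,-0.1,0,0,0],
    [0,0,-0.1,0,0,0],
  ],
  jaw=0.44,
  newtons=6,
)

```text
clock: 3.15
position: [0.5911, -0.1676, 0.2192]
tcp_rot: [-2.022, 1.57, 2.659]
contact_force: [0.6, 0.2, 0.5]
finger_gap: 0.0402
```

Request:
move_arm(
  targets=[
    [0,0,-0.3,0,0,0],
    [0,0,-0.3,0,0,0],
    [0,0,-0.3,0,0,0],
    [0,0,-0.3,0,0,0],
    [0,0,-0.3,0,0,0],
    [0,0.02,-0.3,0,0,0],
    [0,0,-0.2,0,0,0],
    [0,0,-0.1,0,0,0],
    [0,0,0,0,0,0],
    [0,0,0,0,0,0],
  ],
)

```text
clock: 4.15
position: [0.5915, -0.1667, 0.1151]
tcp_rot: [1.313, 1.57, -0.289]
contact_force: [0.1, 0.1, 0.7]
finger_gap: 0.0403
```

Request:
move_arm(
  targets=[
    [0,0,0,0,0,0],
    [0,0,0,0,0,0],
    [0,0,0,0,0,0],
    [0,0,0,0,0,0],
    [0,0,0,0,0,0],
    [0,0,0,0,0,0],
    [0,0,0,0,0,0],
    [0,0,0,0,0,0],
    [0,0,0,0,0,0],
    [0,0,0,0,0,0],
  ],
  jaw=0,
  newtons=6,
)

```text
clock: 5.15
position: [0.5913, -0.1665, 0.115]
tcp_rot: [2.296, 1.571, 0.693]
contact_force: [-1.2, 3.6, 5.7]
finger_gap: 0.0099
```

Request:
move_arm(
  targets=[
    [0.001,0.03,0,0,0,0],
    [0.002,0.06,0,0,0,0],
    [0.003,0.09,0,0,0,0],
    [0.003,0.1,0,0,0,0],
    [0.003,0.1,0,0,0,0],
    [0.003,0.1,0,0,0,0],
    [0.003,0.09,0,0,0,0],
    [0.002,0.06,0,0,0,0],
    [0.001,0.04,0,0,0,0],
    [0,0,0,0,0,0],
  ],
)

```text
clock: 6.15
position: [0.5925, -0.133, 0.115]
tcp_rot: [1.32, 1.57, -0.282]
contact_force: [-0.4, -0.4, 5.0]
finger_gap: 0.0101
```

```bash
cat > m.py <<'E'
from h import *
import sys
im,d=read_camera('wrist');cv2.imwrite(f'pics/{sys.argv[1]}.png',im);P=pts('wrist',d);z=P[...,2]
s=r.get_state();print(s['clock'],s['position'],s['contact_force'])
C=np.array([.597,.0025]);ya=np.array([.0314,.9995]);xa=np.array([.9995,-.0314])
B=np.stack([(P[...,:2]-C)@xa,(P[...,:2]-C)@ya,z],-1)*1000
np.save(f'{sys.argv[1]}B.npy',B)
def reg(n,x0,x1,y0,y1,a,b):
    m=(B[...,0]>x0)&(B[...,0]<x1)&(B[...,1]>y0)&(B[...,1]<y1)&(B[...,2]>a)&(B[...,2]<b);q=B[m]
    if len(q)>4: print(n,len(q),np.percentile(q,2,0).round(1),np.percentile(q,98,0).round(1),'mid',((np.percentile(q,2,0)+np.percentile(q,98,0))/2).round(1))
reg('farlug',6,22,-25,25,49,57);reg('nearlug',-22,-6,-25,25,50.5,57)
reg('plate',-30,30,-190,-120,65,76);reg('vials',-30,30,-125,-55,56,64)
for x in (-16,0,16): reg(f'vial{x}',x-8,x+8,-125,-55,56,64)
reg('tongue',-8,8,-60,40,47,53.5);reg('pinhead',-80,-28,-12,12,44,50)
E
python3 m.py w1
```

```text
6.2 [ 0.59253723 -0.13300142  0.11495305] [ 0.1491761  -0.58318775  4.65412059]
farlug 1226 [  6.6 -19.8  49.3] [20.5 17.6 54.5] mid [13.5 -1.1 51.9]
plate 1440 [ -18.3 -147.1   65.7] [  23.1 -124.9   75.2] mid [   2.4 -136.    70.4]
vials 677 [ -20.3 -123.6   56.4] [ 24.7 -68.3  61.6] mid [  2.2 -96.   59. ]
vial-16 71 [-21.8 -71.2  58.3] [-15.5 -67.4  60.4] mid [-18.7 -69.3  59.4]
vial0 123 [  1.4 -76.2  56.4] [  7.2 -69.   60.6] mid [  4.3 -72.6  58.5]
vial16 440 [  14.5 -124.1   56.5] [ 23.7 -69.1  62. ] mid [ 19.1 -96.6  59.2]
tongue 1803 [ -2.8 -58.9  47.5] [  7.5 -11.2  51.4] mid [  2.4 -35.   49.5]
```

Request:
move_arm(
  targets=[
    [0,0,0,0,0,0],
    [0,0,0,0,0,0],
    [0,0,0,0,0,0],
    [0,0,0,0,0,0],
    [0,0,0,0,0,0],
    [0,0,0.1,0,0,0],
    [0,0,0.2,0,0,0],
    [0,0,0.4,0,0,0],
    [0,0,0.6,0,0,0],
    [0,0,0.6,0,0,0],
  ],
  jaw=0.4,
)

```text
clock: 7.2
position: [0.5921, -0.1331, 0.2114]
tcp_rot: [-1.903, 1.571, 2.778]
contact_force: [0.6, -0.3, -0.1]
finger_gap: 0.0363
```

Request:
move_arm(
  targets=[
    [0,0.35,0.2,0,0,0],
    [0,0.35,0.2,0,0,0],
    [0,0.35,0.1,0,0,0],
    [0,0.35,0.1,0,0,0],
    [0,0.35,0,0,0,0],
    [0,0.35,0,0,0,0],
    [0,0.2,0,0,0,0],
    [0,0,0,0,0,0],
    [0,0,0,0,0,0],
    [0,0,0,0,0,0],
  ],
  jaw=0,
)

```text
clock: 8.2
position: [0.5923, -0.0186, 0.2396]
tcp_rot: [-1.394, 1.571, -2.997]
contact_force: [0.4, 0.0, -0.3]
finger_gap: 0.0008
```

```bash
python3 m.py w2
```

```text
8.25 [ 0.59224785 -0.01867117  0.23960893] [0.42075992 0.65817951 0.57073135]
farlug 483 [  6.3 -17.8  49.2] [20.1 17.9 54.7] mid [13.2  0.  52. ]
nearlug 424 [-18.  -15.5  50.9] [-7.8 17.9 54.8] mid [-12.9   1.2  52.9]
plate 629 [ -19.  -139.9   65.7] [  22.6 -130.7   72.5] mid [   1.8 -135.3   69.1]
vials 399 [-21.7 -78.9  56.4] [ 23.6 -68.   61.2] mid [  0.9 -73.4  58.8]
vial-16 131 [-22.6 -78.   56.5] [-12.  -67.8  61.3] mid [-17.3 -72.9  58.9]
vial0 131 [ -4.5 -78.1  56.4] [  5.7 -68.   61.1] mid [  0.6 -73.1  58.7]
vial16 134 [ 13.8 -79.8  56.8] [ 23.8 -69.2  61.1] mid [ 18.8 -74.5  58.9]
tongue 1046 [ -7.8 -58.3  48.5] [ 7.2 11.5 51.7] mid [ -0.3 -23.4  50.1]
```

View pics/w2.png

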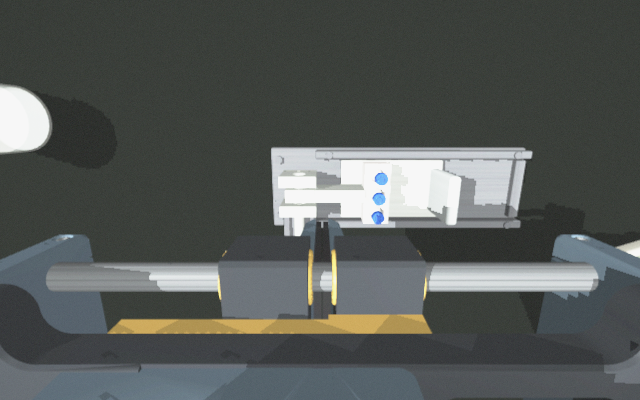

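Eye is at about −0.4 mm along the track, by both the plate and the vials. All vials are standing. Next I go behind the pin head.

Request:
move_arm(
  targets=[
    [-0.3,0.07,0,0,0,0],
    [-0.3,0.07,0,0,0,0],
    [-0.3,0.07,0,0,0,0],
    [-0.3,0.07,0,0,0,0],
    [-0.3,0.07,0,0,0,0],
    [-0.3,0.07,0,0,0,0],
    [-0.27,0.07,-0.1,0,0,0],
    [0,0,-0.3,0,0,0],
    [0,0,-0.4,0,0,0],
    [0,0,-0.4,0,0,0],
  ],
  jaw=0,
)

```text
clock: 9.25
position: [0.4882, 0.0066, 0.1791]
tcp_rot: [1.583, 1.57, -0.019]
contact_force: [0.3, 0.5, 0.5]
finger_gap: 0.0006
```

Request:
move_arm(
  targets=[
    [0,0,-0.4,0,0,0],
    [0,0,-0.4,0,0,0],
    [0,0,-0.3,0,0,0],
    [0,0,-0.2,0,0,0],
    [0,0,-0.07,0,0,0],
    [0,0,0,0,0,0],
    [0,0,0,0,0,0],
    [0,0,0,0,0,0],
    [0,0,0,0,0,0],
    [0,0,0,0,0,0],
  ],
)

```text
clock: 10.25
position: [0.4889, 0.0064, 0.1115]
tcp_rot: [1.585, 1.57, -0.017]
contact_force: [0.8, -0.9, -0.1]
finger_gap: 0.0007
```

```bash
python3 m.py w3
```

```text
10.3 [0.48884884 0.00639215 0.11147557] [-0.08447918  0.19491684  0.38870571]
farlug 1343 [  6.2 -18.4  49.3] [14.4 17.4 54.3] mid [10.3 -0.5 51.8]
nearlug 1873 [-17.7 -15.   51.5] [-7.8 17.5 54.5] mid [-12.8   1.3  53. ]
plate 64 [ -20.2 -132.3   65. ] [ -11.7 -129.8   67.2] mid [ -15.9 -131.1   66.1]
vials 1400 [-22.2 -78.1  56.3] [  5.3 -67.6  60.9] mid [ -8.5 -72.9  58.6]
vial-16 657 [-22.6 -78.   56.5] [-12.2 -67.5  60.9] mid [-17.4 -72.8  58.7]
vial0 735 [ -5.  -78.2  56.4] [  5.4 -67.7  60.8] mid [  0.2 -72.9  58.6]
vial16 8 [ 12.7 -75.   56. ] [ 13.3 -72.1  57. ] mid [ 13.  -73.5  56.5]
tongue 4979 [ -4.8 -58.6  48.1] [ 6.8 11.9 51.7] mid [  1.  -23.4  49.9]
pinhead 525 [-68.3  -5.3  44.2] [-58.9   8.2  47.9] mid [-63.6   1.4  46.1]
```

View pics/w3.png

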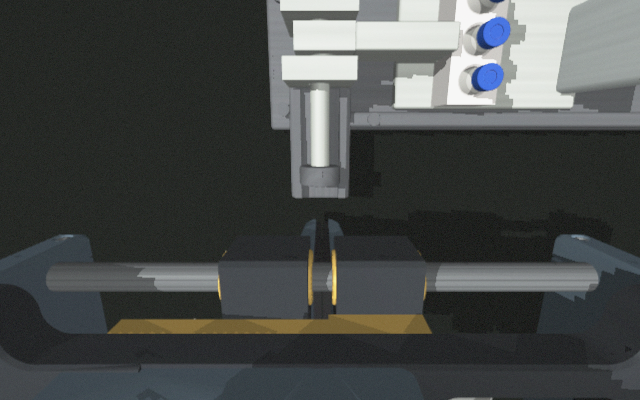

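Fingers (px 320) line up with the pin head (320,175). The pin is straight into the near lug, so I push slowly.

Request:
move_arm(
  targets=[
    [0.1,-0.003,0,0,0,0],
    [0.1,-0.003,0,0,0,0],
    [0.1,-0.003,0,0,0,0],
    [0.1,-0.003,0,0,0,0],
    [0.1,-0.003,0,0,0,0],
    [0.08,-0.003,0,0,0,0],
    [0.08,-0.003,0,0,0,0],
    [0.08,-0.003,0,0,0,0],
    [0.08,-0.003,0,0,0,0],
    [0,0,0,0,0,0],
  ],
)

```text
clock: 11.3
position: [0.5303, 0.005, 0.1113]
tcp_rot: [1.576, 1.57, -0.026]
contact_force: [-0.5, 0.4, 0.0]
finger_gap: 0.0003
```

```bash
python3 m.py w4 | grep -v vial
```

```text
11.35 [0.52999997 0.00502054 0.11125913] [ 0.27364585  0.72161947 -0.05837438]
farlug 1838 [  6.2 -15.8  49.8] [19.9 17.4 54.4] mid [13.   0.8 52.1]
nearlug 1476 [-17.8 -15.1  51.9] [-8.1 17.6 54.5] mid [-13.    1.3  53.2]
plate 1724 [ -20.  -136.3   65.1] [  19.4 -129.9   71.8] mid [  -0.3 -133.1   68.4]
tongue 3794 [ -4.6 -58.6  48.8] [ 6.7 11.5 51.4] mid [  1.1 -23.5  50.1]
pinhead 615 [-50.6  -7.5  44.1] [-38.3   8.9  49.4] mid [-44.5   0.7  46.8]
```

Request:
move_arm(
  targets=[
    [0.04,-0.001,0,0,0,0],
    [0.05,-0.002,0,0,0,0],
    [0.05,-0.002,0,0,0,0],
    [0.05,-0.002,0,0,0,0],
    [0.05,-0.001,0,0,0,0],
    [0.05,-0.002,0,0,0,0],
    [0.05,-0.001,0,0,0,0],
    [0.04,-0.001,0,0,0,0],
    [0,0,0,0,0,0],
    [0,0,0,0,0,0],
  ],
)

```text
clock: 12.35
position: [0.5488, 0.0044, 0.1113]
tcp_rot: [1.593, 1.571, -0.01]
contact_force: [-0.3, 0.3, -0.4]
finger_gap: 0.0004
```

```bash
python3 m.py w5 | grep -v vial
```

```text
12.4 [0.54874475 0.00447468 0.11125411] [ 0.74118063  0.40985363 -0.10745785]
farlug 1683 [  6.4 -17.4  49.6] [19.9 17.3 54.5] mid [13.2 -0.  52. ]
nearlug 1435 [-17.7 -15.2  51.7] [-7.7 17.6 54.5] mid [-12.7   1.2  53.1]
plate 2492 [ -18.9 -138.7   65.3] [  21.6 -130.    72.1] mid [   1.3 -134.3   68.7]
tongue 3830 [ -7.7 -58.6  48.3] [ 7.3 12.1 51.8] mid [ -0.2 -23.2  50.1]
pinhead 182 [-32.1  -9.1  44.1] [-28.1   9.4  49.7] mid [-30.1   0.1  46.9]
```

Request:
move_arm(
  targets=[
    [0.02,0,0,0,0,0],
    [0.02,-0.001,0,0,0,0],
    [0.02,0,0,0,0,0],
    [0,0,0,0,0,0],
    [0,0,0,0,0,0],
    [0,0,0,0,0,0],
    [0,0,0,0,0,0],
    [0,0,0,0,0,0],
    [0,0,0,0,0,0],
    [0,0,0,0,0,0],
  ],
)

```text
clock: 13.4
position: [0.5515, 0.0044, 0.1111]
tcp_rot: [-1.554, 1.57, 3.127]
contact_force: [-4.7, -1.5, -0.9]
finger_gap: 0.0007
```

Request:
move_arm(
  targets=[
    [0.01,0,0,0,0,0],
    [0.01,0,0,0,0,0],
    [0,0,0,0,0,0],
    [0,0,0,0,0,0],
    [0,0,0,0,0,0],
    [0,0,0,0,0,0],
    [0,0,0,0,0,0],
    [0,0,0,0,0,0],
    [0,0,0,0,0,0],
    [0,0,0,0,0,0],
  ],
)

```text
clock: 14.4
position: [0.5517, 0.0044, 0.111]
tcp_rot: [-1.545, 1.568, 3.136]
contact_force: [-9.9, -2.2, 3.8]
finger_gap: 0.0005
```

The force rises with no travel, so the head is against the lug. I back off and look.

Request:
move_arm(
  targets=[
    [-0.05,0,0,0,0,0],
    [-0.2,0,0,0,0,0],
    [-0.3,0,0,0,0,0],
    [-0.3,0,0,0,0,0],
    [-0.3,0,0,0,0,0],
    [-0.1,0,0.4,0,0,0],
    [0,0,0.6,0,0,0],
    [0,0,0.6,0,0,0],
    [0,0,0.4,0,0,0],
    [0,0,0,0,0,0],
  ],
)

```text
clock: 15.4
position: [0.4906, 0.0044, 0.2136]
tcp_rot: [1.569, 1.566, -0.034]
contact_force: [0.1, 0.4, 0.0]
finger_gap: 0.001
```

```bash
python3 m.py w6; python3 -c "
import cv2
im=cv2.imread('pics/w6.png');cv2.imwrite('pics/w6c.png',cv2.resize(im[50:250,200:520],None,fx=2.4,fy=2.4,interpolation=2))"
```

```text
15.45 [0.48996492 0.00440436 0.21209442] [ 0.01065593  0.52452519 -1.02349579]
farlug 692 [  9.3 -15.   49.9] [19.1 18.  52.9] mid [14.2  1.5 51.4]
nearlug 564 [-18.7 -15.2  50.6] [-9.1 17.6 53. ] mid [-13.9   1.2  51.8]
plate 1007 [ -20.4 -139.8   65.4] [  20.7 -130.5   70.6] mid [ 1.000e-01 -1.351e+02  6.800e+01]
vials 607 [-22.6 -78.9  56.3] [ 22.3 -68.1  59.1] mid [ -0.2 -73.5  57.7]
vial-16 188 [-23.3 -78.1  56.4] [-13.3 -67.8  59.1] mid [-18.3 -73.   57.7]
vial0 205 [ -6.1 -78.4  56.2] [  4.4 -68.   59.1] mid [ -0.9 -73.2  57.6]
vial16 214 [ 12.4 -79.7  56.5] [ 22.8 -69.4  59.2] mid [ 17.6 -74.5  57.8]
tongue 1562 [ -5.8 -58.5  47.1] [ 5.7 11.6 50. ] mid [ -0.  -23.4  48.6]
pinhead 13 [-28.2  -4.4  44.1] [-28.1   6.3  47.1] mid [-28.1   0.9  45.6]
```

View pics/w6c.png

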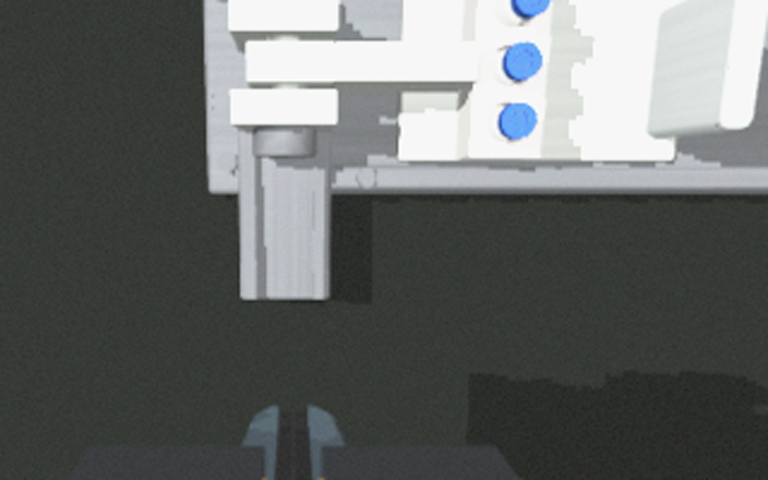

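The crop shows the head (285,140) flush against the near lug, the shaft visible in both gaps, and the vials upright. I hand in.

```bash
python3 -c "
from h import *
print(workorder.job_done())"
```

```text
the job is handed in; nothing more can be done
None
```

The shuttle is docked and the pin is fully home. I handed the job in at about 15.5 s on the robot's clock, against the 51 s limit; it gives no verdict.

**What I did:** I gripped the push plate lightly (6 N) and slid the shuttle about 34 mm along the track. I then let go and pushed the pin in with closed fingers until the force rose to about 10 N with no more travel. Finally I backed the arm clear of everything.

**Last checks, from the wrist camera:**
- **Eye alignment:** it lies within about 0.5 mm of my clevis estimate along the track. The lug tops in the last image put the clevis 1.2 to 1.5 mm further along, so the offset could be up to about 2 mm. That is still inside the 4 mm limit.
- **Pin:** the head sits flush against the near lug, and the shaft shows in both gaps beside the tongue. I did not measure the tip beyond the far lug; with the head home, it must stick out there.
- **Vials:** all three stand upright in their pockets.
- **Beaker, dish and flask:** the arm's path stayed clear of them and I saw no unexpected contact force. I did not measure their positions again at the end.

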